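# Pack the labelled bottles and hold the sample up to the candling light

### The arm

A 6-joint arm with a two-finger parallel gripper is mounted at the origin on the work surface. World frame = base frame: x ahead of the robot, y to its left, z up, the work surface at z = 0. Lengths are in m, angles in rad, forces in N, time in s.
With the tool pointing down it reaches from about 0.275 to 0.775 m from the base axis. Payload 14.6 kg.
Tool frame: the origin (TCP) lies on the mounting face of the last link; the fingertips stand 173 mm ahead of it and the grasp point (between the pads) lies 155 mm ahead of it; z points along the fingers, y is the line along which they close (so a half turn about z gives the same grasp; the last joint's range is limited). The gripper opens to 85 mm and grips with 20 to 120 N. Pads are 22 mm wide; open, the fingers measure 114 mm over their backs; the gripper's body (76 mm by 85 mm) begins 54 mm behind the grasp point. The pads swing forward as they close: fully open they stand 13 mm farther back than shut.
Start: joints at [-1.433, 0.263, -0.048, 1.259, 0, 1.415], TCP at [0.152, -0.503, 0.405] pointing down, gripper open.
Joint ranges: [-2.65, 2.65], [-0.89, 1.7], [-1.18, 1.37], [-2.13, 2.11], [-1.35, 1.29], [-3.14, 3.14]. Speed limits (rad/s): [1.89, 1.89, 2.57, 2.79, 3.14, 3.14].

### API

Orientations are given as a rotation vector (axis times angle).
In Python, from bench import manip, snapshot, camera_model, cut_out, mark_of gives the robot as it stands.
- The arm moves only by the shell command python3 -m creep 'ROWS'. ROWS is JSON, a list of rows, each a list of 5 numbers: the shift along the world's x, y, z in mm, then the turn about the world's z in rad, then the opening, from 0 (shut) to 1 (fully open). In form: [[tx, ty, tz, twist, hand], ...]. A call has exactly 10 rows; each row shifts and turns the commanded pose from where the row before left it; what a row does not reach is not made up. A row lasts 1/12 s, in which the tool goes at most 41.7 mm and 7.16 degrees, less where a joint would pass 70% of its speed; a pose out of reach is approached as far as the arm can. A call with a gripper value outside its range is refused whole. The fingers move at their own pace and stop on an object; the grip force is fixed at half the most. Time passes only in rows, so rows that do not move let the fingers close, or fill a call up. It gives the time, the measured TCP pose, the force, the opening and the grip force at its end, in the units of the state.
- manip.state(): the state, without advancing time (a new reading comes with each control period).
- snapshot(name): name is "scene" or "top"; returns (picture, depth): 420x560x3 uint8, red, green, blue; 420x560 float32, m along the optical axis (not along the pixel's ray), 0 where there is no reading.
- camera_model(name): a dict with "mtx" (3x3 intrinsics, pixels), "T" (4x4, takes a point from camera to world coordinates). Camera axes: x right, y down, z forward; pixel columns grow to the right and rows downward; lengths in m; the calibration is good to about 2 mm. A picture is of the moment at which its call begins. camera_model takes no time and is no camera call.
- manip.finish_job(): hands the job in; it is judged then, once.
Trained networks look in the newest picture that a camera, given by its name, has taken for a name from the list of things; names that differ only in an ending like _2 or _b are one class to them, and where a whole thing is asked for, a point or a joint stands for the part that bears it (a point fixed in the world has none). Each returns a list of dicts, best first, with "score" (0 to 1); they miss things now and then, are a little off and sometimes report something else, mostly with a low value. They report only what shows in the picture. A call takes as long as a camera call.
- cut_out(camera, thing): "region" (420x560 bool, what is visible of it).
- mark_of(camera, thing): "position" ([x, y, z] in m, in world coordinates, good to about 4 mm: a listed point, or the origin of a listed thing).
The state is a dict: "time_s": time; "joints": joint angles; "dq": joint speeds; "tau": joint torques, N m; "position": TCP position; "ee_rot": TCP orientation; "ft_force": force on the tool from outside, world axes, zero at the start; "moment": the same for the moment, N m; "opening": finger opening in m; "gripper_force": force on a finger pad.
Only numpy, scipy, OpenCV 4.12 (cv2) and the standard library are available. Lean on these libraries where they do the work, as an engineer would, in place of code of your own. Each camera call takes 0.05 s, during which the arm holds its last target. There are 200 camera calls.

### The job

Take the two red-capped bottles out of the labelling machine's catch tray and pack them upright in the two empty cells of the small carton, each lowered right down to the carton floor before you let go. Then take the gold-capped sample bottle and hold it up for a colleague in front of the candling light: the middle of the bottle's straight body straight above the yellow spot on the light's base and level with the pivot of the red pointer, the bottle leaning in parallel with the pointer, neck upward, touching only the gripper. Finish while still holding it there, motionless; do not topple any bottle on the way and leave the bottles already packed, the wine glass and the cork jar alone.

Things in the scene. Friction and masses are not known exactly. Their poses are not given: they have to be found in the camera images.
- labeller: White labelling machine with open steel catch tray; fixed. Origin: under the tray's centre; y towards the machine. Tray 270 (x) x 140 (y) mm, walls 4 thick, 30 high, floor top 5 above the bench; three bottles stand in it in a row along x, about 80 apart, in any order. Housing 190 high (label roll to 230) begins at y = 190; a steel chute, 35 to 85 above the bench, bridges the gap.
- carton: Open cardboard carton with a cross divider making 2 x 2 cells, 140 x 140 mm outside, 85 high, walls and dividers 4 thick, cells about 64 square, floor top 5 above the bench. Origin: centre of the underside; fixed; its own -x side looks towards the robot, towards the tray or between. The cells at its own -x side are empty (cell_a, cell_b), those at +x are filled.
- cell_a (a point): Centre of the floor of one empty carton cell, 5 mm above the bench, 80 below the carton's rim; x and y along the cell's walls.
- cell_b (a point): Centre of the floor of the other empty carton cell, as cell_a.
- red1: Red-capped: 187 ml wine bottle, dark green glass, paper label, 0.27 to 0.41 kg, 185 mm tall: body 50 in diameter up to height 98, shoulder up to 124, then a straight neck with capsule 28 in diameter up to 185. Origin: centre of the underside; z up through the neck. Stands in the catch tray at the start.
- red2: Red-capped: 187 ml wine bottle, dark green glass, paper label, 0.27 to 0.41 kg, 185 mm tall: body 50 in diameter up to height 98, shoulder up to 124, then a straight neck with capsule 28 in diameter up to 185. Origin: centre of the underside; z up through the neck. Stands in the catch tray at the start.
- gold: The sample, gold-yellow cap: 187 ml wine bottle, dark green glass, paper label, 0.27 to 0.41 kg, 185 mm tall: body 50 in diameter up to height 98, shoulder up to 124, then a straight neck with capsule 28 in diameter up to 185. Origin: centre of the underside; z up through the neck. Stands in the catch tray at the start. The middle of its straight body is 50 mm above its origin, on its z axis.
- packed1: A red-capped bottle of the same shape, already in the carton, standing on the carton floor at the carton's +x side. Leave it alone. Origin: centre of its underside.
- packed2: Another such bottle in the other filled cell. Leave it alone. Origin: centre of its underside.
- light: Candling light at the robot's right, fixed: lit white panel in a black upright frame 220 mm wide, 20 thick, 245 high, on a steel base plate 8 thick that reaches 140 out in front. The panel faces its own -x, to the robot's left and somewhat away from it (world +y to +y+x). Origin: on the bench below the panel's face. A yellow spot 52 across lies on the base, 100 in front of the panel.
- view (a point): The point where the middle of the sample's body is to be: above the yellow spot, 100 mm in front of the panel's face, 150 above the bench, level with the pointer's pivot. Axes as the light's.
- pointer: Flat red pointer 150 mm long with a crossbar near its upper end, on the panel's face, turned about a dark pivot at its middle (origin: the pivot, 150 above the bench). Its z axis runs to the crossbar end: the way the bottle's neck must point. It leans 0.2 to 0.6 rad from upright in the panel's plane, top towards the light's own -y (to the right as one faces the panel), and stays so.
- glass: Stemmed tasting glass, 64 mm foot, 145 high, standing beyond the work. Leave alone. Origin: centre of its underside.
- corkjar: Closed glass jar with a cork stopper, 76 mm across, 87 high, standing beyond the work. Leave alone. Origin: centre of its underside.
- gold_mid (a point): Middle of the straight part of the sample bottle, 50 mm above its underside, on its axis; axes as the bottle's.

How it is judged:
On the way:
1. both red-capped bottles stand on the carton floor, released (x of red1 in the frame of carton between -0.066 and 0.066 m and y of red1 in the frame of carton between -0.066 and 0.066 m and z of each of red1, red2 in the frame of carton below 0.012 m and angle between each of red1, red2's own z axis and vertical below 0.2 rad and linear speed of each of red1, red2 below 0.03 m/s and contact force between each of red1, red2 and the fingers below 0.1 N and x of red2 in the frame of carton between -0.066 and 0.066 m and y of red2 in the frame of carton between -0.066 and 0.066 m), for 0.2 s.
At the end, for the whole second after the job is handed in: Both red-capped bottles stand released in the carton, foot within 7 mm of its floor and within 0.2 rad of upright. The gold-capped one is held still by the fingers alone, mid-body within 30 mm of the view point, axis within 0.2 rad of the pointer, neck up (all of step 1 and distance between gold_mid and view below 0.03 m and angle between the z axis of gold and the z axis of pointer, either way round below 0.2 rad and angle between gold's own z axis and vertical below 1 rad and linear speed of gold below 0.03 m/s and angular speed of gold below 0.2 rad/s and contact force between gold and the fingers above 1 N and contact force between gold and light below 0.1 N and contact force between gold and carton below 0.1 N and contact force between gold and labeller below 0.1 N and contact force between gold and red1 below 0.1 N and contact force between gold and red2 below 0.1 N and contact force between gold and packed1 below 0.1 N and contact force between gold and packed2 below 0.1 N and contact force between gold and glass below 0.1 N and contact force between gold and corkjar below 0.1 N); the arm keeps its last pose, push and grip.
It fails at once if a red-capped bottle is let go more than 25 mm above the carton floor (x of red1 in the frame of carton between -0.066 and 0.066 m and y of red1 in the frame of carton between -0.066 and 0.066 m and z of red1 in the frame of carton above 0.03 m and contact force between red1 and the fingers below 0.05 N).
It fails at once if the other red-capped bottle is let go more than 25 mm above the carton floor (x of red2 in the frame of carton between -0.066 and 0.066 m and y of red2 in the frame of carton between -0.066 and 0.066 m and z of red2 in the frame of carton above 0.03 m and contact force between red2 and the fingers below 0.05 N).
It fails at once if a bottle from the tray topples (angle between any of red1, red2, gold's own z axis and vertical above 1.2 rad).
It fails at once if a bottle already packed is pulled out or displaced by more than 25 mm (distance of any of packed1, packed2 from where it was at the start of the episode above 0.025 m).
It fails at once if the glass or the cork jar is pushed more than 20 mm or toppled (distance of any of glass, corkjar from where it was at the start of the episode above 0.02 m or angle between any of glass, corkjar's own z axis and vertical above 0.5 rad).
It also fails if it takes over 67 s, if anything falls off the work surface, if the arm or the gripper's body presses on something with over 40 N, if the wrist force passes 120 N, or if a joint passes its speed limit or range.

## Working session

There is one attempt and no reset: what is moved stays moved. The work goes in short steps, Python scripts to look and compute and a shell command to move; the robot and the scene stay as the last step left them, time stands still between calls to the robot, and variables do not carry over. Pictures are saved under pics/ and viewed, at most 10 in all, crops included, and the job is handed in when it is done.

```bash
mkdir -p pics
cat > h.py <<'E'
import numpy as np, cv2
from bench import manip, snapshot, camera_model, cut_out, mark_of
def world(cam, region, depth):
    m=camera_model(cam); v,u=np.nonzero(region&(depth>0)); z=depth[v,u]; K=m["mtx"]
    p=np.c_[(u-K[0][2])/K[0][0]*z,(v-K[1][2])/K[1][1]*z,z,np.ones(len(z))]
    return (p@np.array(m["T"]).T)[:,:3],u,v
E
python3 - <<'E'
from h import *
for c in ("top","scene"):
    p,d=snapshot(c); cv2.imwrite(f"pics/{c}0.png",p[:,:,::-1]); np.save(f"{c}0.npy",d)
    print(c,np.round(camera_model(c)["T"],3).tolist())
    for t in "labeller carton cell_a red1 gold packed1 light view pointer gold_mid".split():
        print(t,[(np.round(r["position"],3).tolist(),round(r["score"],2)) for r in mark_of(c,t)][:5])
print(manip.state())
E
```

```text
top [[-0.012, -0.996, 0.092, 0.465], [-1.0, 0.012, 0.004, -0.032], [-0.005, -0.092, -0.996, 1.26], [0.0, 0.0, 0.0, 1.0]]
labeller [([0.467, 0.34, 0.002], 0.84)]
carton [([0.584, -0.035, 0.001], 0.89), ([0.63, -0.022, 0.004], 0.69)]
cell_a [([0.573, 0.013, 0.0], 0.75)]
red1 [([0.396, 0.314, 0.006], 0.97), ([0.465, 0.322, 0.004], 0.95), ([0.547, 0.325, 0.056], 0.61)]
gold [([0.547, 0.326, 0.005], 0.59)]
packed1 [([0.629, -0.022, 0.004], 0.74), ([0.601, -0.075, 0.004], 0.63)]
light [([0.5, -0.452, 0.001], 0.87), ([0.47, 0.337, 0.007], 0.72)]
view [([0.55, -0.364, 0.15], 0.75)]
pointer [([0.499, -0.452, 0.153], 0.4)]
gold_mid [([0.55, 0.328, 0.052], 0.78)]
scene [[-0.222, 0.556, -0.801, 1.572], [0.975, 0.115, -0.19, 0.177], [-0.013, -0.823, -0.567, 0.819], [0.0, 0.0, 0.0, 1.0]]
labeller [([0.467, 0.339, 0.006], 0.8), ([0.571, 0.011, 0.009], 0.41)]
carton [([0.58, -0.03, 0.001], 0.75), ([0.393, 0.308, 0.004], 0.44)]
cell_a [([0.569, 0.01, 0.008], 0.82), ([0.54, -0.047, 0.004], 0.73)]
red1 [([0.463, 0.323, 0.001], 0.67)]
gold [([0.55, 0.328, 0.004], 0.84)]
packed1 []
light [([0.501, -0.451, -0.002], 0.76)]
view [([0.548, -0.367, 0.154], 0.58)]
pointer [([0.497, -0.452, 0.153], 0.44)]
gold_mid [([0.544, 0.331, 0.054], 0.92)]
{'time_s': 1.1, 'joints': array([-1.43332466e+00,  2.63088104e-01, -4.82735429e-02,  1.25939055e+00,
        2.79580769e-05,  1.41550823e+00]), 'dq': array([ 0.00135156,  0.00027626, -0.00098167, -0.00049711, -0.00140481,
       -0.00120262]), 'tau': array([-1.31362802e-03, -6.37439704e+01,  3.84768319e+01,  1.09867313e-03,
       -1.49066609e-04,  1.83261977e-05]), 'position': array([ 0.1515184 , -0.50267257,  0.40469417]), 'ee_rot': array([3.10795125e+00, 4.58218982e-01, 4.32966435e-05]), 'ft_force': array([ 0.21144309,  0.11020437, -0.08745796]), 'moment': array([-0.00149872,  0.02794757,  0.04049336]), 'gripper_force': 0.0, 'opening': 0.08542509969515097}
```

View pics/top0.png

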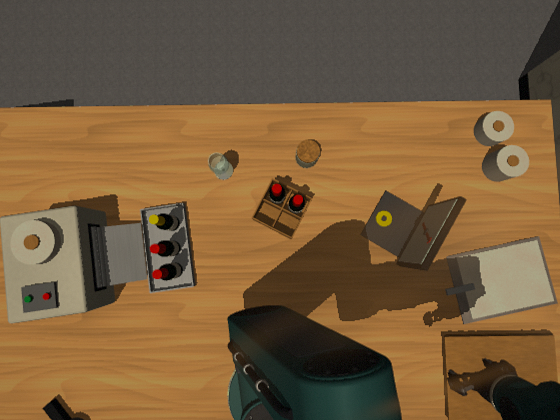

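View pics/scene0.png

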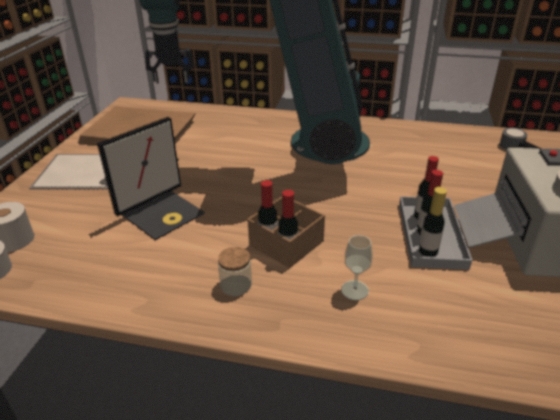

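Top view: the tray bottles are at pixels (165,272) red, (165,248) red and (162,220) gold. The carton is at (283,205), with its empty cells on the robot/tray side, and the yellow spot is at (384,218). The scene view shows the pointer leaning right, from about (140,187) to (150,138).

```bash
python3 - <<'E'
from h import *
r=cut_out("scene","pointer")[0]; d=np.load("scene0.npy"); print(r["score"],r["region"].sum())
m=camera_model("scene");K=np.array(m["mtx"]);T=np.array(m["T"])
o=np.array([.5,-.452,0]);n=np.array([.549-.5,-.366+.452,0]);n/=np.linalg.norm(n)
ydir=np.cross([0,0,1],-n)
v,u=np.nonzero(r["region"])
ray=(np.linalg.inv(K)@np.c_[u,v,np.ones(len(u))].T).T@T[:3,:3].T;c=T[:3,3]
t=((o-c)@n)/(ray@n);P=c+ray*t[:,None]
q=np.c_[-(P-o)@ydir,P[:,2]];mu=q.mean(0);w,V=np.linalg.eigh(np.cov((q-mu).T));a=V[:,1]*np.sign(V[1,1])
print("mean",mu,"lean",np.arctan2(a[0],a[1]),"ext",np.sqrt(w),"n",n)
E
python3 -m creep '[[20,35,4,0.12,0.8],[20,35,4,0.12,0.8],[20,35,4,0.12,0.8],[20,35,4,0.12,0.8],[20,35,0,0.12,0.8],[20,35,0,0.12,0.8],[20,35,0,0.12,0.8],[20,35,0,0.12,0.8],[20,35,0,0.12,0.8],[20,35,0,0.12,0.8]]'
python3 -m creep '[[4,40,0,0.12,0.8],[4,40,0,0.045,0.8],[4,40,0,0,0.8],[4,40,0,0,0.8],[4,40,0,0,0.8],[4,40,0,0,0.8],[4,40,0,0,0.8],[4,40,0,0,0.8],[4,40,0,0,0.8],[4,40,0,0,0.8]]'
```

```text
0.47 117
mean [0.00607476 0.16305042] lean 0.45738722237241897 ext [0.00335542 0.03496246] n [0.49505053 0.86886419 0.        ]
time_s: 1.98
position: [0.3519, -0.1507, 0.421]
ee_rot: [2.3, 2.139, 0.0]
ft_force: [0.6, -0.6, 0.1]
opening: 0.0681
gripper_force: 0.0
time_s: 2.82
position: [0.391, 0.249, 0.4208]
ee_rot: [2.122, 2.316, 0.001]
ft_force: [1.6, -0.5, 0.7]
opening: 0.0685
gripper_force: 0.0
```

```bash
python3 -m creep '[[2,33,0,0,0.8],[3,32,0,0,0.8],[0,0,-30,0,0.8],[0,0,-30,0,0.8],[0,0,-30,0,0.8],[0,0,-15,0,0.8],[0,0,-9,0,0.8],[0,0,0,0,0.8],[0,0,0,0,0.2],[0,0,0,0,0.2]]'
python3 -m creep '[[0,0,0,0,0],[0,0,0,0,0],[0,0,0,0,0],[0,0,0,0,0],[0,0,0,0,0],[0,0,0,0,0],[0,0,2,0,0],[0,0,4,0,0],[0,0,8,0,0],[0,0,10,0,0]]'
python3 - <<'E'
from h import *
p,d=snapshot("scene"); cv2.imwrite("pics/s1.png",cv2.resize(p[100:320,300:560,::-1],None,fx=2,fy=2))
print(manip.state()["opening"],[np.round(r["position"],3) for r in mark_of("scene","red1")])
E
```

```text
time_s: 3.65
position: [0.4005, 0.3134, 0.3142]
ee_rot: [2.117, 2.308, 0.029]
ft_force: [-1.8, -4.6, 95.4]
opening: 0.0455
gripper_force: 40.8
time_s: 4.48
position: [0.3963, 0.3116, 0.3311]
ee_rot: [-2.123, -2.316, 0.0]
ft_force: [0.1, -0.4, -2.4]
opening: 0.0269
gripper_force: 59.2
0.026758549451798466 [array([0.397, 0.305, 0.017]), array([0.463, 0.323, 0.004])]
```

View pics/s1.png

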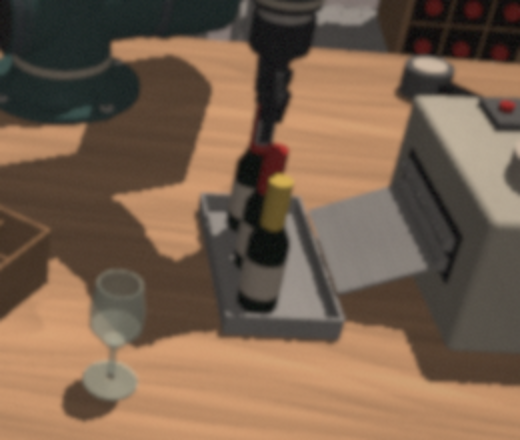

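The first bottle is gripped and lifted, at about (265,120) in the crop; the other two still stand. Next time the approach needs a narrower opening. Now I'll lift this one and carry it to cell B at (0.539, -0.048).

```bash
python3 -m creep '[[0,0,25,0,0],[0,0,30,0,0],[0,0,30,0,0],[8,-20,10,0,0],[14,-34,0,0,0],[14,-34,0,0,0],[14,-34,0,0,0],[14,-34,0,0,0],[14,-34,0,0,0],[14,-34,0,0,0]]'
python3 -m creep '[[14,-34,0,0,0],[14,-34,0,0,0],[14,-34,0,0,0],[8,-34,0,0,0],[0,0,0,0,0],[0,0,0,0,0],[0,0,0,0,0],[0,0,0,0,0],[0,0,0,0,0],[0,0,0,0,0]]'
cat > look.py <<'E'
from h import *
import sys
st=manip.state();print(st["position"],st["opening"])
for c in ("scene","top"):
    p,d=snapshot(c); cv2.imwrite(f"pics/{sys.argv[1]}_{c}.png",p[:,:,::-1])
    print(c,[(np.round(r["position"],3).tolist(),round(r["score"],2)) for r in mark_of(c,sys.argv[2])])
    for r in cut_out(c,sys.argv[2]):
        P,u,v=world(c,r["region"],d)
        if len(P): print(" cut",round(r["score"],2),np.round(np.median(P,0),3),"z",np.round(np.percentile(P[:,2],[2,98]),3),[u.min(),u.max(),v.min(),v.max()])
E
python3 look.py s2 red1
```

```text
time_s: 5.42
position: [0.4888, 0.0859, 0.4248]
ee_rot: [-2.122, -2.315, 0.001]
ft_force: [0.7, 1.2, -3.3]
opening: 0.027
gripper_force: 60.2
time_s: 6.25
position: [0.5383, -0.0474, 0.4257]
ee_rot: [2.121, 2.317, 0.0]
ft_force: [-0.6, 0.8, -2.4]
opening: 0.0269
gripper_force: 60.2
[ 0.53831427 -0.04736654  0.4257322 ] 0.026919833242810835
scene [([0.462, 0.322, -0.0], 0.74), ([0.537, -0.055, 0.108], 0.63)]
 cut 0.8 [0.477 0.309 0.117] z [0.006 0.192] [np.int64(416), np.int64(443), np.int64(169), np.int64(234)]
 cut 0.74 [ 0.558 -0.05   0.191] z [0.006 0.249] [np.int64(272), np.int64(293), np.int64(133), np.int64(202)]
 cut 0.58 [0.492 0.516 0.078] z [0.005 0.203] [np.int64(399), np.int64(559), np.int64(148), np.int64(276)]
top [([0.464, 0.32, 0.004], 0.75)]
 cut 0.93 [0.464 0.31  0.108] z [0.002 0.192] [np.int64(149), np.int64(180), np.int64(239), np.int64(257)]
```

```bash
python3 -c "
import cv2;p=cv2.imread('pics/s2_scene.png');cv2.imwrite('pics/s2c.png',cv2.resize(p[90:280,210:370],None,fx=3.1,fy=3.1,interpolation=2))"
```

```text
(no output)
```

View pics/s2c.png

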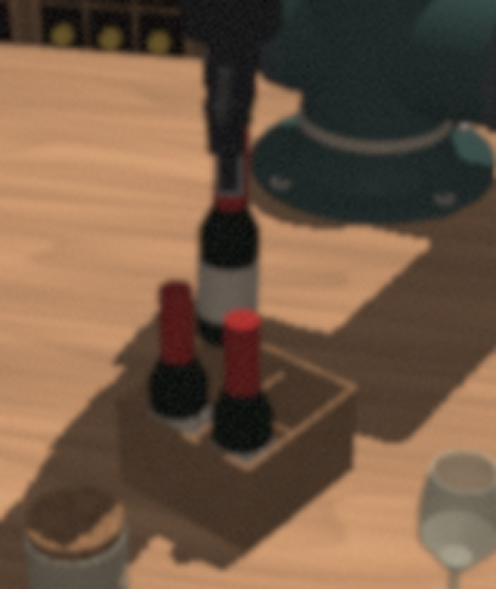

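The held bottle hangs nearly upright above the empty cell at crop position (230,270). I'll measure its axis from the depth.

```bash
cat > axis.py <<'E'
from h import *
from scipy.optimize import least_squares
import sys
x0,y0,zlo,zhi=map(float,sys.argv[1:5])
for c in ("scene","top"):
    p,d=snapshot(c);P,u,v=world(c,np.ones(d.shape,bool),d)
    P=P[(np.hypot(P[:,0]-x0,P[:,1]-y0)<.045)&(P[:,2]>zlo)&(P[:,2]<zhi)]
    if len(P)<60: print(c,len(P));continue
    zm=(zlo+zhi)/2
    def f(q): 
        a=np.array([q[2],q[3],1]);a/=np.linalg.norm(a)
        return np.linalg.norm(np.cross(P-[q[0],q[1],zm],a),axis=1)-.025
    s=least_squares(f,[x0,y0,0,0],loss="soft_l1",f_scale=.002)
    print(c,len(P),"axis xy at z",zm,np.round(s.x,3),"rms",np.sqrt(np.mean(s.fun**2)).round(4))
E
python3 axis.py 0.538 -0.052 0.145 0.215
```

```text
scene 474 axis xy at z 0.18 [ 0.539 -0.053 -0.017  0.025] rms 0.0017
top 0
```

```bash
python3 -m creep '[[0,5,-5,0,0],[0,0,-12,0,0],[0,0,-15,0,0],[0,0,-15,0,0],[0,0,-12,0,0],[0,0,-12,0,0],[0,0,-10,0,0],[0,0,-6,0,0],[0,0,-4,0,0],[0,0,0,0,0]]'
python3 -m creep '[[0,0,-3,0,0],[0,0,-2,0,0],[0,0,-2,0,0],[0,0,0,0,0],[0,0,0,0,0],[0,0,0,0,0],[0,0,0,0,0],[0,0,0,0,0],[0,0,0,0,0],[0,0,0,0,0]]'
python3 look.py s3 red1
```

```text
time_s: 7.48
position: [0.5384, -0.0431, 0.334]
ee_rot: [-2.122, -2.315, 0.001]
ft_force: [-0.2, -0.5, -3.8]
opening: 0.0266
gripper_force: 60.2
time_s: 8.32
position: [0.5385, -0.0433, 0.3277]
ee_rot: [2.123, 2.316, 0.0]
ft_force: [-0.5, -0.1, -3.4]
opening: 0.0268
gripper_force: 60.2
[ 0.53851978 -0.04327203  0.32773841] 0.026753294856979287
scene [([0.464, 0.323, 0.004], 0.97), ([0.5, -0.448, -0.004], 0.3)]
 cut 0.65 [ 0.554 -0.057  0.115] z [0.064 0.165] [np.int64(276), np.int64(295), np.int64(181), np.int64(215)]
 cut 0.63 [0.477 0.308 0.117] z [0.015 0.192] [np.int64(417), np.int64(441), np.int64(171), np.int64(233)]
top [([0.463, 0.322, 0.005], 0.9)]
 cut 0.97 [0.464 0.309 0.111] z [0.003 0.192] [np.int64(149), np.int64(180), np.int64(240), np.int64(256)]
```

```bash
python3 -m creep '[[0,0,-2,0,0],[0,0,-2,0,0],[0,0,-2,0,0],[0,0,-2,0,0],[0,0,0,0,0],[0,0,0,0,0],[0,0,0,0,0],[0,0,0,0,0],[0,0,0,0,0],[0,0,0,0,0]]'
python3 -m creep '[[0,0,-2,0,0],[0,0,-2,0,0],[0,0,0,0,0],[0,0,0,0,0],[0,0,0,0,0],[0,0,0,0,0],[0,0,0,0,0],[0,0,0,0,0],[0,0,0,0,0],[0,0,0,0,0]]'
```

```text
time_s: 9.45
position: [0.5385, -0.0433, 0.3197]
ee_rot: [2.123, 2.316, 0.0]
ft_force: [-0.9, -0.8, -3.3]
opening: 0.0266
gripper_force: 60.2
time_s: 10.28
position: [0.5387, -0.0434, 0.3168]
ee_rot: [2.121, 2.314, 0.001]
ft_force: [-3.1, -1.0, 14.4]
opening: 0.027
gripper_force: 62.0
```

```bash
python3 -m creep '[[0,0,1,0,0],[0,0,0,0,0.35],[0,0,0,0,0.4],[0,0,0,0,0.5],[0,0,0,0,0.5],[0,0,0,0,0.5],[0,0,0,0,0.5],[0,0,10,0,0.5],[0,0,25,0,0.5],[0,0,35,0,0.5]]'
python3 -m creep '[[0,10,38,0,0.55],[-6,38,0,0,0.55],[-8,38,0,0,0.55],[-8,38,0,0,0.55],[-8,38,0,0,0.55],[-8,38,0,0,0.55],[-8,38,0,0,0.55],[-8,38,0,0,0.55],[-8,38,0,0,0.55],[-8,38,0,0,0.55]]'
python3 look.py s4 red1; python3 axis.py 0.463 0.322 0.04 0.095
```

```text
time_s: 11.12
position: [0.538, -0.0431, 0.3856]
ee_rot: [-2.12, -2.313, 0.003]
ft_force: [1.7, -0.1, 0.3]
opening: 0.0425
gripper_force: 0.0
time_s: 11.95
position: [0.4676, 0.3106, 0.4248]
ee_rot: [2.123, 2.316, 0.0]
ft_force: [-0.1, -0.3, 0.5]
opening: 0.0474
gripper_force: 0.0
[0.46764674 0.31056555 0.42478911] 0.04736520609354528
scene [([0.463, 0.322, 0.004], 0.93)]
 cut 0.73 [0.477 0.309 0.121] z [0.009 0.193] [np.int64(417), np.int64(442), np.int64(169), np.int64(233)]
 cut 0.59 [ 0.551 -0.055  0.156] z [0.078 0.193] [np.int64(275), np.int64(289), np.int64(169), np.int64(215)]
top [([0.46, 0.32, 0.005], 0.83), ([0.537, -0.048, 0.004], 0.49)]
 cut 0.58 [0.464 0.308 0.113] z [0.004 0.191] [np.int64(150), np.int64(181), np.int64(240), np.int64(256)]
 cut 0.48 [ 0.534 -0.049  0.126] z [0.103 0.191] [np.int64(280), np.int64(293), np.int64(215), np.int64(229)]
scene 122 axis xy at z 0.0675 [ 0.465  0.319 -0.051 -0.023] rms 0.0016
top 80 axis xy at z 0.0675 [ 0.465  0.321 -0.001  0.012] rms 0.0005
```

```bash
python3 -m creep '[[-3,12,0,0,0.6],[0,0,-15,0,0.6],[0,0,-20,0,0.6],[0,0,-20,0,0.6],[0,0,-15,0,0.6],[0,0,-12,0,0.6],[0,0,-10,0,0.6],[0,0,-8,0,0.6],[0,0,-5,0,0.6],[0,0,0,0,0.6]]'
```

```text
time_s: 13.18
position: [0.4655, 0.3206, 0.3189]
ee_rot: [-2.123, -2.315, 0.002]
ft_force: [0.9, 0.4, -0.5]
opening: 0.0512
gripper_force: 0.0
```

```bash
python3 -m creep '[[0,0,-3,0,0.6],[0,0,0,0,0.3],[0,0,0,0,0.1],[0,0,0,0,0],[0,0,0,0,0],[0,0,0,0,0],[0,0,0,0,0],[0,0,2,0,0],[0,0,4,0,0],[0,0,8,0,0]]'
python3 -m creep '[[0,0,20,0,0],[0,0,30,0,0],[0,0,30,0,0],[3,-15,20,0,0],[8,-30,0,0,0],[12,-35,0,0,0],[12,-35,0,0,0],[12,-35,0,0,0],[12,-35,0,0,0],[12,-35,0,0,0]]'
python3 -m creep '[[12,-35,0,0,0],[12,-33,0,0,0],[8,-20,0,0,0],[0,0,0,0,0],[0,0,0,0,0],[0,0,0,0,0],[0,0,0,0,0],[0,0,0,0,0],[0,0,0,0,0],[0,0,0,0,0]]'
python3 look.py s5 red1; python3 axis.py 0.57 0.01 0.145 0.215
```

```text
time_s: 14.02
position: [0.4653, 0.3206, 0.3303]
ee_rot: [-2.122, -2.315, 0.003]
ft_force: [0.3, 0.3, -4.3]
opening: 0.027
gripper_force: 59.2
time_s: 14.85
position: [0.5366, 0.099, 0.4313]
ee_rot: [2.122, 2.316, 0.0]
ft_force: [0.1, 0.8, -3.0]
opening: 0.0267
gripper_force: 59.8
time_s: 15.68
position: [0.5683, 0.0133, 0.4308]
ee_rot: [2.122, 2.317, 0.0]
ft_force: [1.0, 0.2, -3.6]
opening: 0.0269
gripper_force: 59.9
[0.56834589 0.01333208 0.43083442] 0.026878818333297045
scene [([0.565, 0.014, 0.115], 0.67)]
 cut 0.59 [0.587 0.016 0.192] z [0.089 0.266] [np.int64(296), np.int64(318), np.int64(145), np.int64(209)]
 cut 0.56 [ 0.551 -0.055  0.155] z [0.074 0.192] [np.int64(275), np.int64(289), np.int64(169), np.int64(216)]
top [([0.539, -0.051, 0.004], 0.44)]
 cut 0.7 [ 0.533 -0.052  0.127] z [0.077 0.192] [np.int64(283), np.int64(294), np.int64(214), np.int64(230)]
scene 501 axis xy at z 0.18 [ 0.568  0.012 -0.003 -0.003] rms 0.0015
top 0
```

```bash
python3 -m creep '[[2,1,-5,0,0],[0,0,-15,0,0],[0,0,-17,0,0],[0,0,-17,0,0],[0,0,-15,0,0],[0,0,-12,0,0],[0,0,-10,0,0],[0,0,-8,0,0],[0,0,-5,0,0],[0,0,0,0,0]]'
python3 -m creep '[[0,0,-2,0,0],[0,0,-2,0,0],[0,0,-2,0,0],[0,0,-1,0,0],[0,0,-1,0,0],[0,0,0,0,0],[0,0,0,0,0],[0,0,0,0,0],[0,0,0,0,0],[0,0,0,0,0]]'
```

```text
time_s: 16.92
position: [0.5703, 0.0138, 0.3257]
ee_rot: [-2.122, -2.315, 0.001]
ft_force: [-0.4, 0.0, -3.5]
opening: 0.0267
gripper_force: 59.8
time_s: 17.75
position: [0.5705, 0.0137, 0.3187]
ee_rot: [2.123, 2.316, 0.0]
ft_force: [0.1, -0.3, -3.0]
opening: 0.0265
gripper_force: 59.8
```

```bash
python3 -m creep '[[0,0,-1,0,0],[0,0,-1,0,0],[0,0,-1,0,0],[0,0,0,0,0],[0,0,0,0,0],[0,0,0,0,0],[0,0,0,0,0],[0,0,0,0,0],[0,0,0,0,0],[0,0,0,0,0]]'
```

```text
time_s: 18.58
position: [0.5706, 0.0137, 0.3172]
ee_rot: [2.121, 2.315, 0.002]
ft_force: [-5.0, -0.1, 16.8]
opening: 0.0271
gripper_force: 62.1
```

```bash
python3 -m creep '[[0,0,1,0,0],[0,0,0,0,0.35],[0,0,0,0,0.4],[0,0,0,0,0.5],[0,0,0,0,0.5],[0,0,0,0,0.5],[0,0,0,0,0.5],[0,0,10,0,0.5],[0,0,25,0,0.5],[0,0,35,0,0.5]]'
python3 -m creep '[[0,10,38,0,0.6],[-2,35,0,0,0.6],[-2,38,0,0,0.6],[-2,38,0,0,0.6],[-3,38,0,0,0.6],[-3,38,0,0,0.6],[-3,38,0,0,0.6],[-3,38,0,0,0.6],[-3,32,0,0,0.6],[0,7,0,0,0.6]]'
python3 look.py s6 red1; python3 axis.py 0.548 0.328 0.04 0.095
```

```text
time_s: 19.42
position: [0.5699, 0.0138, 0.3863]
ee_rot: [-2.121, -2.314, 0.004]
ft_force: [0.6, 0.2, -0.5]
opening: 0.0427
gripper_force: 0.0
time_s: 20.25
position: [0.5484, 0.3299, 0.425]
ee_rot: [-2.118, -2.319, -0.001]
ft_force: [0.1, 0.2, 0.0]
opening: 0.0513
gripper_force: 0.0
[0.54835201 0.32987412 0.42501753] 0.051300313154524345
scene []
 cut 0.8 [0.584 0.014 0.121] z [0.073 0.192] [np.int64(296), np.int64(315), np.int64(179), np.int64(227)]
 cut 0.55 [ 0.551 -0.055  0.154] z [0.003 0.192] [np.int64(275), np.int64(290), np.int64(169), np.int64(215)]
 cut 0.47 [ 0.521 -0.446  0.105] z [0.007 0.247] [np.int64(97), np.int64(204), np.int64(116), np.int64(239)]
 cut 0.22 [0.488 0.513 0.075] z [0.004 0.203] [np.int64(399), np.int64(559), np.int64(147), np.int64(276)]
top [([0.568, 0.013, 0.003], 0.78), ([0.539, -0.047, 0.003], 0.59)]
 cut 0.57 [ 0.535 -0.047  0.121] z [0.078 0.191] [np.int64(279), np.int64(294), np.int64(214), np.int64(230)]
 cut 0.5 [0.564 0.01  0.12 ] z [0.048 0.192] [np.int64(258), np.int64(274), np.int64(204), np.int64(221)]
 cut 0.45 [ 0.518 -0.425  0.016] z [0.002 0.246] [np.int64(362), np.int64(465), np.int64(191), np.int64(269)]
scene 388 axis xy at z 0.0675 [ 0.546  0.324 -0.005  0.006] rms 0.0016
top 77 axis xy at z 0.0675 [0.546 0.325 0.001 0.013] rms 0.0006
```

Both red bottles stand in their cells. The gold bottle is at (0.546, 0.325), so I'll grip it next.

```bash
python3 -m creep '[[-2,-4,-5,0,0.6],[0,0,-15,0,0.6],[0,0,-20,0,0.6],[0,0,-20,0,0.6],[0,0,-15,0,0.6],[0,0,-12,0,0.6],[0,0,-10,0,0.6],[0,0,-8,0,0.6],[0,0,-5,0,0.6],[0,0,0,0,0.6]]'
python3 -m creep '[[0,0,-1,0,0.6],[0,0,0,0,0.3],[0,0,0,0,0.1],[0,0,0,0,0],[0,0,0,0,0],[0,0,0,0,0],[0,0,0,0,0],[0,0,2,0,0],[0,0,8,0,0],[0,0,15,0,0]]'
```

```text
time_s: 21.48
position: [0.5475, 0.3215, 0.314]
ee_rot: [-2.123, -2.315, 0.001]
ft_force: [-0.3, 0.9, 0.4]
opening: 0.051
gripper_force: 0.0
time_s: 22.32
position: [0.5471, 0.3216, 0.3378]
ee_rot: [-2.122, -2.315, 0.004]
ft_force: [0.9, 1.1, -4.3]
opening: 0.0267
gripper_force: 59.4
```

```bash
python3 -m creep '[[0,0,20,0,0],[0,0,10,0,0],[1,-20,0,0,0],[2,-30,0,0,0],[2,-27,0,0,0],[1,-10,0,0,0],[0,0,-15,0,0],[0,0,-20,0,0],[0,0,-14,0,0],[0,0,0,0,0]]'
python3 -m creep '[[0,0,0,0,0],[0,5,0,0,0],[0,8,0,0,0],[0,8,0,0,0],[-1,8,0,0,0],[0,8,0,0,0],[-1,8,0,0,0],[0,8,0,0,0],[-1,8,0,0,0],[0,0,0,0,0]]'
python3 look.py s7 gold
```

```text
time_s: 23.15
position: [0.5529, 0.2346, 0.3174]
ee_rot: [-2.122, -2.314, 0.005]
ft_force: [0.1, 1.0, -4.4]
opening: 0.0267
gripper_force: 59.6
time_s: 23.98
position: [0.5502, 0.2971, 0.3195]
ee_rot: [2.121, 2.317, -0.001]
ft_force: [0.6, -4.6, -1.4]
opening: 0.0269
gripper_force: 61.8
[0.55024703 0.2970562  0.31946736] 0.026907380667663322
scene [([0.56, 0.247, 0.017], 0.85)]
 cut 0.67 [0.572 0.263 0.09 ] z [0.024 0.158] [np.int64(388), np.int64(424), np.int64(196), np.int64(251)]
 cut 0.64 [0.736 0.156 0.107] z [0.003 0.147] [np.int64(341), np.int64(372), np.int64(235), np.int64(299)]
top [([0.556, 0.248, 0.016], 0.57)]
 cut 0.61 [0.55  0.255 0.104] z [-0.    0.17] [np.int64(168), np.int64(202), np.int64(211), np.int64(227)]
```

```bash
python3 -m creep '[[0,6,0,0,0],[0,6,0,0,0],[-1,6,0,0,0],[0,3,0,0,0],[0,0,0,0,0],[0,-3,4,0,0],[0,-4,10,0,0],[0,-4,20,0,0],[0,-4,25,0,0],[0,0,25,0,0]]'
python3 -m creep '[[0,0,25,0,0],[0,0,25,0,0],[0,0,0,0,0],[0,0,0,0,0],[0,0,0,0,0],[0,0,0,0,0],[0,0,0,0,0],[0,0,0,0,0],[0,0,0,0,0],[0,0,0,0,0]]'
python3 look.py s8 gold; python3 axis.py 0.55 0.265 0.165 0.22
python3 -c "
import cv2;p=cv2.imread('pics/s8_scene.png');cv2.imwrite('pics/s8c.png',cv2.resize(p[60:260,330:490],None,fx=2.9,fy=2.9,interpolation=2))"
```

```text
time_s: 25.12
position: [0.5493, 0.301, 0.4056]
ee_rot: [-2.123, -2.315, -0.001]
ft_force: [0.5, -0.1, -3.6]
opening: 0.027
gripper_force: 62.0
time_s: 25.95
position: [0.5495, 0.3017, 0.4534]
ee_rot: [-2.123, -2.316, 0.001]
ft_force: [-0.2, -0.1, -3.3]
opening: 0.0267
gripper_force: 62.1
[0.54949885 0.30174318 0.45337674] 0.026703328958367634
scene [([0.558, 0.237, 0.152], 0.85)]
 cut 0.64 [0.571 0.259 0.225] z [0.003 0.3  ] [np.int64(390), np.int64(435), np.int64(143), np.int64(205)]
 cut 0.17 [0.735 0.156 0.106] z [0.002 0.147] [np.int64(341), np.int64(372), np.int64(235), np.int64(299)]
top [([0.552, 0.232, 0.156], 0.97)]
 cut 0.83 [0.55  0.253 0.243] z [0.169 0.31 ] [np.int64(148), np.int64(195), np.int64(206), np.int64(224)]
scene 427 axis xy at z 0.1925 [ 0.554  0.248 -0.02   0.463] rms 0.0016
top 185 axis xy at z 0.1925 [ 0.475  0.217  4.752 -0.32 ] rms 0.0067
```

View pics/s8c.png

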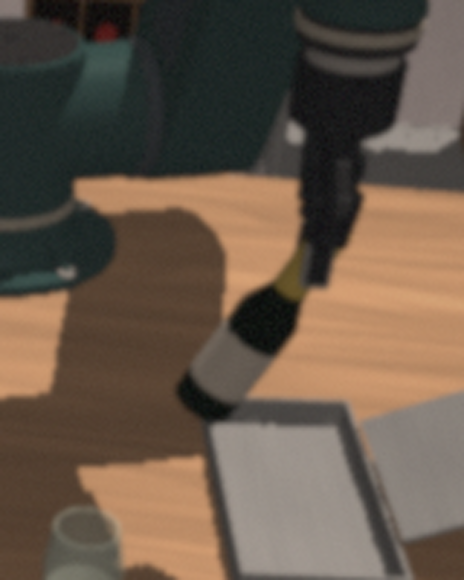

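The gold bottle holds a lean of about 0.434 rad in the grip, running in the crop from (205,400) at the foot up to (310,260). I'll carry it high and on the robot side of the carton, turning it 0.96 rad on the way.

```bash
python3 -m creep '[[0,0,12,0.06,0],[-5,-5,20,0.12,0],[-10,-12,20,0.12,0],[-12,-20,20,0.12,0],[-12,-26,0,0.12,0],[-12,-28,0,0.12,0],[-12,-28,0,0.12,0],[-10,-28,0,0.12,0],[-7,-28,0,0.06,0],[0,-28,0,0,0]]'
python3 -m creep '[[0,-30,0,0,0],[0,-30,0,0,0],[0,-30,0,0,0],[0,-30,0,0,0],[0,-30,0,0,0],[0,-30,0,0,0],[0,-30,0,0,0],[0,-30,0,0,0],[0,-30,0,0,0],[0,-30,0,0,0]]'
python3 -m creep '[[5,-28,0,0,0],[8,-28,0,0,0],[8,-28,0,0,0],[8,-25,0,0,0],[5,-20,0,0,0],[3,-12,0,0,0],[0,0,0,0,0],[0,0,0,0,0],[0,0,0,0,0],[0,0,0,0,0]]'
python3 look.py s9 gold
```

```text
time_s: 27.18
position: [0.4678, 0.0977, 0.5263]
ee_rot: [0.806, 3.036, 0.0]
ft_force: [0.8, -0.1, -4.0]
opening: 0.0263
gripper_force: 62.1
time_s: 28.02
position: [0.4691, -0.2027, 0.5258]
ee_rot: [0.814, 3.034, -0.0]
ft_force: [0.0, -0.7, -4.2]
opening: 0.0264
gripper_force: 62.1
time_s: 28.85
position: [0.5063, -0.3414, 0.5261]
ee_rot: [0.812, 3.034, -0.0]
ft_force: [0.5, -0.3, -3.9]
opening: 0.0265
gripper_force: 62.0
[ 0.50631698 -0.34140999  0.52611367] 0.026475348232551404
scene [([0.567, -0.371, 0.232], 0.81)]
 cut 0.87 [ 0.555 -0.353  0.299] z [0.18 0.38] [np.int64(146), np.int64(173), np.int64(80), np.int64(153)]
 cut 0.64 [ 0.529 -0.452  0.086] z [0.005 0.247] [np.int64(97), np.int64(204), np.int64(123), np.int64(239)]
top [([0.564, -0.376, 0.229], 0.53)]
 cut 0.68 [ 0.563 -0.357  0.295] z [0.234 0.449] [np.int64(399), np.int64(419), np.int64(199), np.int64(235)]
 cut 0.48 [ 0.62  -0.022  0.119] z [0.037 0.192] [np.int64(270), np.int64(285), np.int64(184), np.int64(203)]
```

```bash
python3 -m creep '[[0,0,-10,0,0],[0,0,-18,0,0],[0,0,-20,0,0],[0,0,-20,0,0],[0,0,-20,0,0],[0,0,-15,0,0],[0,0,-12,0,0],[0,0,-7,0,0],[0,0,-3,0,0],[0,0,0,0,0]]'
python3 look.py s10 gold; python3 axis.py 0.55 -0.366 0.12 0.18
python3 -c "
from h import *
for c in ('scene','top'): print([np.round(r['position'],3) for r in mark_of(c,'gold_mid')],[np.round(r['position'],3) for r in mark_of(c,'red1')])
p=cv2.imread('pics/s10_scene.png');cv2.imwrite('pics/s10c.png',cv2.resize(p[60:270,70:340],None,fx=2.6,fy=2.6,interpolation=2))"
```

```text
time_s: 29.98
position: [0.5065, -0.3422, 0.4005]
ee_rot: [-0.813, -3.034, -0.0]
ft_force: [1.3, 0.9, -3.7]
opening: 0.0265
gripper_force: 62.0
[ 0.506469   -0.34220639  0.40052197] 0.02653849169188996
scene [([0.569, -0.374, 0.099], 0.63)]
 cut 0.81 [ 0.556 -0.354  0.176] z [0.113 0.26 ] [np.int64(154), np.int64(179), np.int64(126), np.int64(194)]
 cut 0.5 [ 0.61  -0.077  0.124] z [0.076 0.192] [np.int64(259), np.int64(276), np.int64(180), np.int64(228)]
 cut 0.2 [ 0.635 -0.018  0.053] z [0.005 0.088] [np.int64(247), np.int64(324), np.int64(202), np.int64(267)]
top [([0.566, -0.376, 0.105], 0.63)]
 cut 0.66 [ 0.561 -0.357  0.176] z [0.102 0.345] [np.int64(387), np.int64(404), np.int64(204), np.int64(237)]
scene 473 axis xy at z 0.15 [ 0.548 -0.368 -0.406  0.233] rms 0.0021
top 92 axis xy at z 0.15 [ 0.547 -0.366 -0.415  0.234] rms 0.0006
[array([ 0.546, -0.364,  0.151]), array([ 0.76 , -0.123,  0.001]), array([ 0.725,  0.159, -0.   ]), array([0.567, 0.008, 0.007])] []
[array([ 0.551, -0.367,  0.15 ])] [array([0.57 , 0.012, 0.002])]
```

View pics/s10c.png

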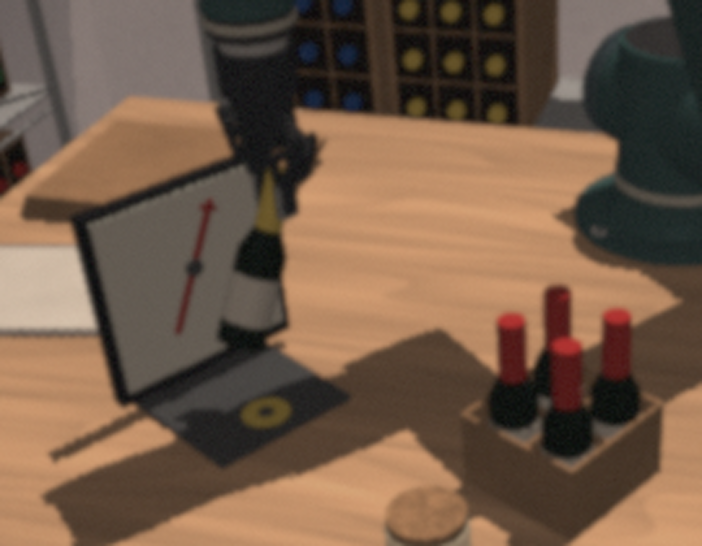

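The bottle hangs in front of the panel at crop (250,290), with the pointer running from (178,332) to (208,205). All four bottles in the carton are upright. I'll check the pointer's lean directly from these pixels.

Run:
```python
from h import *
m=camera_model("scene");K=np.array(m["mtx"]);Ti=np.linalg.inv(np.array(m["T"]))
yr=np.array([-.869,.495,0])
def px(p): q=K@(Ti@np.r_[p,1])[:3]; return ((q[:2]/q[2])-[70,60])*2.6
for nm,o in(("pointer",np.array([.499,-.452,.151])),("bottle",np.array([.548,-.366,.15]))):
  for th in(.25,.35,.45,.55,.65):
    a=yr*np.sin(th)+np.array([0,0,np.cos(th)])
    print(nm,th,px(o-.075*a).round(),px(o+.075*a).round())
```

```text
pointer 0.25 [190. 330.] [197. 197.]
pointer 0.35 [184. 331.] [203. 196.]
pointer 0.45 [178. 331.] [209. 197.]
pointer 0.55 [172. 331.] [214. 198.]
pointer 0.65 [167. 330.] [220. 199.]
bottle 0.25 [246. 365.] [255. 227.]
bottle 0.35 [240. 366.] [262. 227.]
bottle 0.45 [234. 366.] [268. 227.]
bottle 0.55 [228. 366.] [273. 228.]
bottle 0.65 [223. 365.] [279. 229.]
```

```bash
python3 -c "
from bench import manip
s=manip.state();print(s['dq'].round(3),s['gripper_force']);print(manip.finish_job())"
```

```text
[ 0.001  0.    -0.001  0.001 -0.     0.001] 62.022972106933594
the job is handed in; nothing more can be done
None
```

The job is handed in at about 30 s on the clock: both red-capped bottles stand upright and released in the carton, and the gold one is held still within a few mm of the view point, leaning about 0.44 rad against the pointer's 0.45; no verdict was returned, and early on a finger caught something and the wrist force reached 95 N (limit 120).

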